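Lid and clip the vial box

ROBOT

A 6-joint arm with a two-finger parallel gripper is mounted at the origin on the work surface. World frame = base frame: x ahead of the robot, y to its left, z up, the work surface at z = 0. Lengths are in m, angles in rad, forces in N, time in s.
With the tool pointing down it reaches from about 0.275 to 0.825 m from the base axis. Payload 4.9 kg.
Tool frame: the origin (TCP) lies midway between the tips of the shut fingers; the grasp point (between the pads) lies 19 mm behind it; z points along the fingers, y is the line along which they close (so a half turn about z gives the same grasp; the last joint's range is limited). The gripper opens to 85 mm and grips with 20 to 120 N. Pads are 22 mm wide; open, the fingers measure 114 mm over their backs; the gripper's body (76 mm by 85 mm) begins 54 mm behind the grasp point. The pads swing forward as they close: fully open they stand 13 mm farther back than shut.
Start: joints at [-1.463, 0.326, -0.193, 1.052, 0, 1.437], TCP at [0.132, -0.534, 0.231] pointing down, gripper open.
Joint ranges: [-2.65, 2.65], [-0.97, 1.79], [-1.3, 1.35], [-1.93, 2.1], [-1.47, 1.37], [-3.14, 3.14]. Speed limits (rad/s): [2.57, 2.57, 3.14, 3.14, 3.14, 3.14].

INTERFACE

Orientations are given as a unit quaternion [x, y, z, w].
In Python, from plant import ctrl, get_image gives the robot as it stands.
- The arm moves only by the tool carry_out, never from a script. Its argument "series" is a list that holds one entry, the list of rows, each a list of 6 numbers: the shift along the tool's x, y, z in mm, then the turn, a rotation vector about the tool's x, y, z in degrees. A call has 1 to 12 rows; each row is the pose to reach, as a shift and turn from the pose commanded when the call began, along the tool's axes at that moment; what a row does not reach only later rows make up. A row lasts 1/8 s, in which the tool goes at most 62.5 mm and 10.7 degrees, less where a joint would pass 70% of its speed; a pose out of reach is approached as far as the arm can. A call with a gripper value outside its range is refused whole. "hand" is the closure, from 0 (fully open) to 1 (shut), set as the call begins (left out, the last holds). The fingers move at their own pace and stop on an object; the grip force is fixed at half the most. Time passes only in rows, so rows that repeat a pose let the fingers close. It gives the time, the measured TCP pose, the force, the opening and the grip force at its end, in the units of the state.
- ctrl.read_state(): the state, without advancing time (a new reading comes with each control period).
- get_image(name): name is "scene" or "top" or "wrist"; returns a dict with "image" (420x560x3 uint8, blue, green, red), "fx", "fy", "cx", "cy" (pixels), "world_from_camera" (4x4, takes a point from camera to world coordinates); the wrist camera has in their place "T_tool_cam" (4x4, takes a point from camera to tool coordinates, whose origin is the TCP and whose axes are the flange's). Camera axes: x right, y down, z forward; pixel columns grow to the right and rows downward; lengths in m; the calibration is good to about 2 mm. A picture is of the moment at which its call begins: read the wrist's pose just before it. There is no depth.
- ctrl.sign_off(): hands the job in; it is judged then, once.
The state is a dict: "time": time; "qpos": joint angles; "joint_vel": joint speeds; "joint_efforts": joint torques, N m; "eef_pos": TCP position; "ee_rot": TCP orientation; "wrist_force": force on the tool from outside, world axes, zero at the start; "torque": the same for the moment, N m; "finger_gap": finger opening in m; "gripper_force": force on a finger pad.
Only numpy, scipy, OpenCV 4.12 (cv2) and the standard library are available. Lean on these libraries where they do the work, as an engineer would, in place of code of your own. Each camera call takes 0.05 s, during which the arm holds its last target. There are 200 camera calls.

TASK

Set the lid on the box of vials without dropping it, fully home in its opening, then snap down its four corner clips one at a time in opposite-corner order: any clip first, the one diagonally opposite second, then the other two. Press gently, just hard enough to feel each clip click, since the brackets are not all set to the same height and the plastic breaks if forced, and leave the other things on the table where they are.

Things in the scene. Friction and masses are not known exactly. Their poses are not given: they have to be found in the camera images.
- box: fixed grey open box of small amber vials, 120 (x) x 170 (y) x 70 mm high, walls 5 mm (opening 110 x 160). Origin: centre of its underside, z up. Two clips stand on brackets along each long wall (-x, +x); a is opposite c, b opposite d. Brackets reach out to 92 mm from the middle line. Robot forces over 35 N on box or clips damage them; needed ones stay below 20 N
- lid: loose white lid, 0.25 kg. Origin: centre of its plug's underside, z up. Plug 105 (x) x 155 (y) x 7 mm, lowest 3 mm narrowed to 99 x 149; plate 122 x 172 mm, 7 to 13 mm above the origin; handle bar in its middle, 14 (x) x 70 (y) mm, 13 to 41 mm above the origin. Starts flat on the table. Home: plug in the box, plate on the rim, origin 63 mm above the box's, either way round
- clip_a (a joint): flat white clip arm, 24 wide (y) x 5 mm, tip 54 mm from its hinge, which runs along box y at box x -86, y +50, nominally 86.5 mm up. Hinge angle, rad: 0 = snapped down, level, pointing inward over the lid rim; 1.57 = upright; to 1.95 = leaning outward. Stays where left (0.02 N m drag). A small housing beside the arm, 18 mm in from the hinge, reaches 4 mm above the hinge line
- clip_b (a joint): as clip_a, hinge at box x -86, y -50 mm. Each of the four brackets is set up to 6 mm higher or lower than nominal, which no reading shows: the height of the closed clip must be felt
- clip_c (a joint): as clip_a, hinge at box x +86, y -50 mm, opposite clip_a; closes toward -x. Every clip meets a sprung catch in its last 0.2 rad: it takes some 7 to 10 N (50 mm from the hinge), fading towards 0.06 rad, where it lets go and the clip jumps onto a hard stop at 0. Short of that the clip springs back up a little
- clip_d (a joint): as clip_a, hinge at box x +86, y +50 mm, opposite clip_b; closes toward -x. A rubber pad under each arm comes close above the lid rim once closed and does not press on it
- amber_bottle: bystander: amber glass bottle, 60 mm across, 150 mm tall; origin at the centre of its underside
- rollon: bystander: roll-on bottle, 22 mm across, 70 mm tall; origin at the centre of its underside
- green_vial: bystander: small green bottle, 26 mm across, 50 mm tall; origin at the centre of its underside
- cap_jar: bystander: small jar with wooden lid, 40 mm across, 35 mm tall; origin at the centre of its underside
- phone: bystander: phone lying flat, 150 x 72 x 9 mm; origin at the centre of its underside
- clipper: bystander: steel nail clipper, 55 x 14 x 11 mm; origin at the centre of its underside
- beaker: bystander: glass cup, 56 mm across, 65 mm tall; origin at the centre of its underside

How it is judged:
By the outcome, as a careful person would: the job done as asked, in the order asked, and still so for the second after the job is handed in, with the robot touching nothing.
It also fails if it takes over 72 s, if anything falls off the work surface, if the arm or the gripper's body presses on something with over 40 N, if the wrist force passes 120 N, or if a joint passes its speed limit or range.

## Working session

There is one attempt and no reset: what is moved stays moved. The work goes in short steps, Python scripts to look and compute and a tool call to move; the robot and the scene stay as the last step left them, time stands still between calls to the robot, and variables do not carry over. Pictures are saved under pics/ and viewed, at most 10 in all, crops included, and the job is handed in when it is done.

Besides the shell and the picture viewer there is one more tool, called after ">>>" by a JSON object that holds its "name" and its "arguments". carry_out: Moves the arm, as the interface text tells. Its arguments: {"type":"object","properties":{"series":{"type":"array","items":{"type":"array","items":{"type":"array","items":{"type":"number"}}}},"hand":{"type":"number"}},"required":["series"]}

```bash
ls; mkdir -p pics
python3 - <<'E'
from plant import ctrl, get_image
import cv2, numpy as np
s=ctrl.read_state(); print({k:np.round(v,4).tolist() if not isinstance(v,float) else v for k,v in s.items()})
for n in ("top","scene"):
    d=get_image(n); cv2.imwrite(f"pics/{n}0.png",cv2.resize(d["image"],(800,600),interpolation=cv2.INTER_CUBIC))
    print(n,d["fx"],d["fy"],d["cx"],d["cy"],np.round(d["world_from_camera"],4).tolist())
E
```

```text
pics
{'time': 0.0, 'qpos': [-1.4632, 0.3269, -0.1936, 1.052, 0.0, 1.4366], 'joint_vel': [-0.0012, -0.0009, 0.0007, -0.001, 0.0002, -0.0004], 'joint_efforts': [-0.001, -44.3395, 26.2445, 0.0157, -0.0005, 0.0], 'eef_pos': [0.1317, -0.5334, 0.2305], 'ee_rot': [0.9927, 0.1206, 0.0, -0.0009], 'wrist_force': [0.7574, 0.2991, -0.8075], 'torque': [-0.01, 0.0169, -0.01], 'gripper_force': 0.0, 'finger_gap': 0.08531375088896803}
top 519.0040148547073 519.0040148547073 281.69300884295524 207.10057136877597 [[0.0132, -0.9982, 0.0583, 0.5052], [-0.9998, -0.0142, -0.0167, -0.009], [0.0175, -0.058, -0.9982, 1.2674], [0.0, 0.0, 0.0, 1.0]]
scene 400.1040880397551 400.1040880397551 282.54585376764055 206.61357119801022 [[0.6066, 0.479, -0.6345, 1.2655], [0.7947, -0.3461, 0.4986, -0.55], [0.0192, -0.8067, -0.5906, 0.7089], [0.0, 0.0, 0.0, 1.0]]
```

View pics/top0.png

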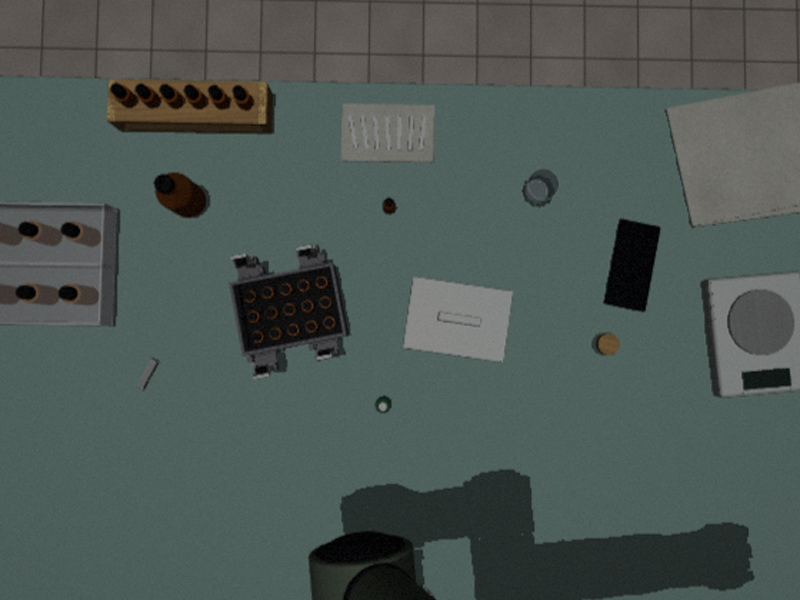

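View pics/scene0.png

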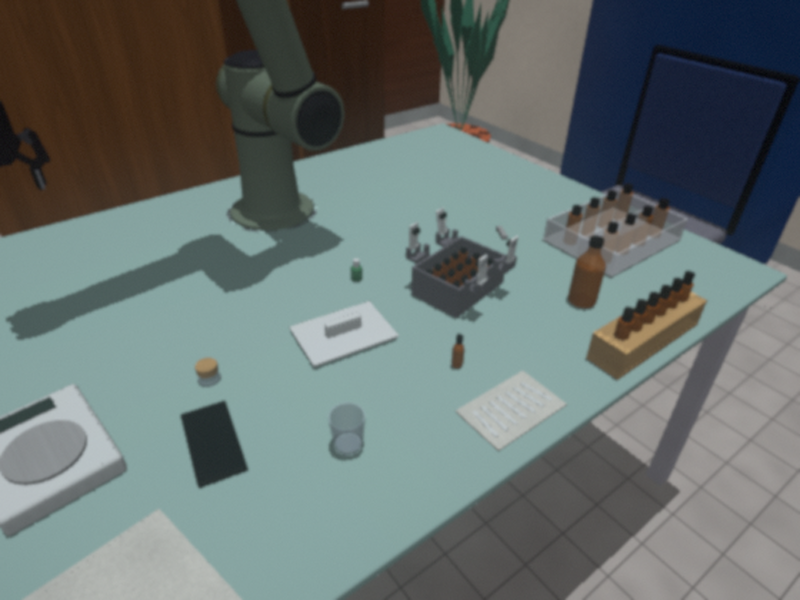

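The top view shows the box centred near (289,312) and the lid near (458,320) in enlarged pixels. The clips stand upright along the two long sides. An enlarged crop will give the corners.

Run:
```python
from plant import get_image
import cv2
im=get_image("top")["image"]
c=im[155:305,160:360]
c=cv2.convertScaleAbs(c,alpha=1.6)
cv2.imwrite("pics/crop1.png",cv2.resize(c,(800,600),interpolation=cv2.INTER_CUBIC))
```

```text
(no output)
```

View pics/crop1.png

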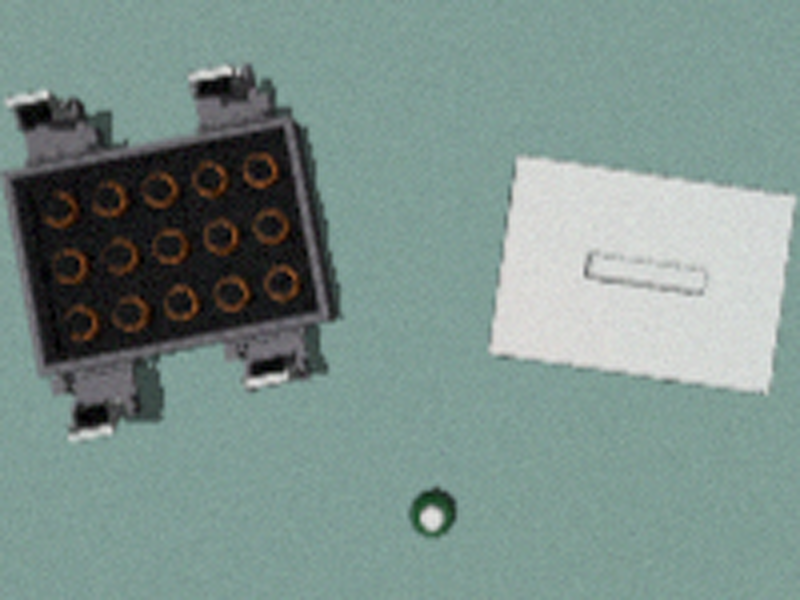

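The crop (4x, offset (160,155)) shows these points:
- **Box rim corners:** (7,175), (292,122), (327,320), (43,370).
- **Lid plate corners:** (517,155), (795,195), (770,393), (490,353).
- **Handle top corners:** (588,253), (707,268), (702,294), (585,278).
- **Clips:** all four are upright.

```bash
cat > h.py <<'E'
from plant import ctrl, get_image
import cv2, numpy as np
from scipy.spatial.transform import Rotation as R
np.set_printoptions(precision=4,suppress=True)
def ray(d,T,px,z):
    v=T[:3,:3]@[(px[0]-d["cx"])/d["fx"],(px[1]-d["cy"])/d["fy"],1]
    return T[:3,3]+v*(z-T[2,3])/v[2]
def ctr(P):  # corners TL,TR,BR,BL -> centre, yaw of long axis (TL side = +y), sizes
    P=np.array(P)[:,:2]; l=(P[0]-P[1]+P[3]-P[2])/2; s=(P[0]-P[3]+P[1]-P[2])/2
    return P.mean(0),np.degrees(np.arctan2(-l[0],l[1])),np.degrees(np.arctan2(s[1],s[0])),np.hypot(*l),np.hypot(*s)
def pose():
    s=ctrl.read_state(); T=np.eye(4); T[:3,:3]=R.from_quat(s["ee_rot"]).as_matrix(); T[:3,3]=s["eef_pos"]; return s,T
def goto(pos,yaw):  # shift (tool mm), rotvec deg to a down-pointing tool whose x axis has world yaw (deg)
    s,T=pose(); Rt=R.from_euler("z",yaw,degrees=True)*R.from_euler("x",180,degrees=True)
    print("t",round(s["time"],2),"shift",T[:3,:3].T@(np.array(pos)-T[:3,3])*1e3,"turn",np.degrees((R.from_matrix(T[:3,:3]).inv()*Rt).as_rotvec()))
E
python3 - <<'E'
from h import *
d=get_image("top");T=d["world_from_camera"]
f=lambda L,z:ctr([ray(d,T,(160+x/4-.375+0,155+y/4-.375),z) for x,y in L])
print("box",f([(7,175),(292,122),(327,320),(43,370)],.07))
print("lid",f([(517,155),(795,195),(770,393),(490,353)],.013))
print("handle",f([(588,253),(707,268),(702,294),(585,278)],.041))
for n,p in dict(UL=(28,97),UR=(215,77),LL=(91,433),LR=(270,381)).items(): print(n,ray(d,T,(160+p[0]/4,155+p[1]/4),.14))
s,P=pose();print(P)
goto([0.466,-0.16,.15],-8)
E
```

```text
box (array([0.5514, 0.1554]), np.float64(11.10707543043848), np.float64(11.459578259725077), np.float64(0.1658040144022224), np.float64(0.11519191718715494))
lid (array([ 0.541 , -0.1242]), np.float64(-7.3678859167173725), np.float64(-6.978744671978849), np.float64(0.1706669351250168), np.float64(0.12089895850283394))
handle (array([ 0.5406, -0.123 ]), np.float64(-6.691821301566567), np.float64(-8.420673661036918), np.float64(0.07046462924476324), np.float64(0.015280856436107715))
UL [0.6281 0.2224 0.14  ]
UR [0.6406 0.1212 0.14  ]
LL [0.4467 0.1839 0.14  ]
LR [0.4759 0.0881 0.14  ]
[[ 0.9709  0.2394 -0.0001  0.1317]
 [ 0.2394 -0.9709  0.0011 -0.5336]
 [ 0.0001 -0.0011 -1.      0.2308]
 [ 0.      0.      0.      1.    ]]
t 0.2 shift [ 414.0528 -282.6303   81.159 ] turn [-0.0639  0.0036 21.8532]
```

```bash
python3 -c "
from h import *
goto([.541,-.1237,.16],82.8)"
```

```text
t 0.2 shift [ 495.5642 -299.9277   71.1903] turn [ -0.0501  -0.0455 -68.9468]
```

>>> {"name": "carry_out", "arguments": {"series": [[[50,-30,7,0,0,-7],[100,-60,14,0,0,-14],[149,-90,21,0,0,-21],[199,-120,28,0,0,-28],[249,-150,36,0,0,-35],[298,-180,43,0,0,-42],[348,-210,50,0,0,-49],[397,-240,57,0,0,-56],[446,-270,64,0,0,-63],[496,-300,71,0,0,-69],[496,-300,71,0,0,-69],[496,-300,71,0,0,-69]]], "hand": 0}}

```text
time: 1.7
eef_pos: [0.5409, -0.1239, 0.1599]
ee_rot: [0.75, 0.662, -0.0, -0.0]
wrist_force: [-0.1, 0.3, 0.3]
finger_gap: 0.0852
gripper_force: 0.0
```

Run:
```python
from h import *
s,P=pose();d=get_image("wrist")
cv2.imwrite("pics/w1.png",cv2.resize(cv2.convertScaleAbs(d["image"],alpha=1.3),(800,600),interpolation=cv2.INTER_CUBIC))
print(P,d["T_tool_cam"])
```

```text
[[ 0.1244  0.9922 -0.0013  0.5409]
 [ 0.9922 -0.1244 -0.     -0.1239]
 [-0.0002 -0.0013 -1.      0.1599]
 [ 0.      0.      0.      1.    ]] [[ 0.0011 -0.9599 -0.2803  0.0696]
 [ 1.      0.0012 -0.0004  0.0005]
 [ 0.0007 -0.2803  0.9599 -0.1427]
 [ 0.      0.      0.      1.    ]]
```

View pics/w1.png

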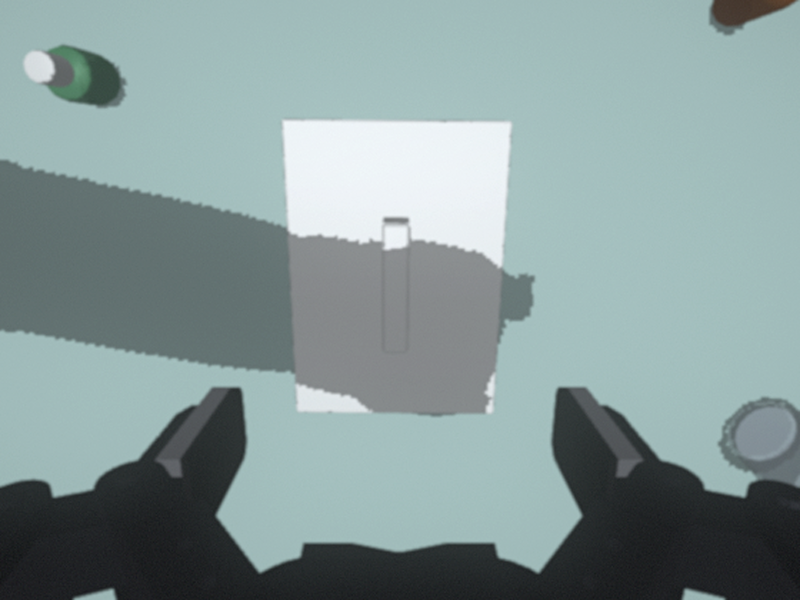

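The wrist view shows the lid nearly aligned, with plate corners at (283,120), (511,121), (492,412), (297,411). The handle top spans (384,222) to (408,352).

Run:
```python
from h import *
s,P=pose();d=get_image("wrist");T=P@d["T_tool_cam"]
f=lambda L,z:np.array([(np.linalg.inv(P)@np.r_[ray(d,T,(x*.7,y*.7),z),1])[:2]*1e3 for x,y in L])
A=f([(283,120),(511,121),(492,412),(297,411)],.013);print(A,A.mean(0))
B=f([(384,222),(408,222),(409,352),(383,352)],.041);print(B,B.mean(0))
```

```text
[[ 83.8433 -60.5381]
 [ 83.4626  59.5845]
 [-86.9288  58.3401]
 [-86.4751 -62.2962]] [-1.5245 -1.2274]
[[ 34.0741  -6.8876]
 [ 34.0895   5.1588]
 [-35.9148   6.1309]
 [-35.9389  -7.9001]] [-0.9225 -0.8745]
```

>>> {"name": "carry_out", "arguments": {"series": [[[-1,-1,50,0,0,0.5],[-1,-1,100,0,0,0.5],[-1,-1,125,0,0,0.5],[-1,-1,141,0,0,0.5],[-1,-1,141,0,0,0.5]]]}}

```text
time: 2.42
eef_pos: [0.5395, -0.1254, 0.0189]
ee_rot: [0.753, 0.658, -0.0, -0.001]
wrist_force: [0.4, 0.1, -0.0]
finger_gap: 0.0855
gripper_force: 0.0
```

>>> {"name": "carry_out", "arguments": {"series": [[[0,0,0,0,0,0],[0,0,0,0,0,0],[0,0,0,0,0,0],[0,0,0,0,0,0],[0,0,0,0,0,0],[0,0,0,0,0,0],[0,0,0,0,0,0],[0,0,0,0,0,0]]], "hand": 1}}

```text
time: 3.42
eef_pos: [0.5406, -0.1249, 0.0199]
ee_rot: [0.753, 0.658, 0.0, 0.0]
wrist_force: [-1.0, 0.8, 5.2]
finger_gap: 0.0125
gripper_force: 61.1
```

>>> {"name": "carry_out", "arguments": {"series": [[[0,0,-20,0,0,0],[0,0,-60,0,0,0],[0,0,-110,0,0,0],[0,0,-160,0,0,0],[0,0,-195,0,0,0],[0,0,-195,0,0,0]]]}}

```text
time: 4.18
eef_pos: [0.542, -0.1254, 0.2167]
ee_rot: [0.753, 0.658, 0.001, 0.002]
wrist_force: [0.3, -0.7, -2.5]
finger_gap: 0.0127
gripper_force: 60.1
```

```bash
python3 -c "
from h import *
s,P=pose();print(s['finger_gap'],s['gripper_force'],s['wrist_force'])
goto([.5514,.1554,.215],101.3)"
```

```text
0.012725872129552456 60.13584226369858 [ 0.2589 -0.6524 -2.5371]
t 4.17 shift [279.5342 -28.0337   1.2146] turn [  0.2813   0.1121 -18.94  ]
```

>>> {"name": "carry_out", "arguments": {"series": [[[30,-3,0,0,0,-2],[70,-7,0,0,0,-5],[115,-12,0,0,0,-8],[160,-16,0,0,0,-11],[205,-21,0,0,0,-14],[245,-25,0,0,0,-17],[270,-27,0,0,0,-19],[280,-28,0,0,0,-19],[280,-28,0,0,0,-19],[280,-28,0,0,0,-19]]]}}

```text
time: 5.42
eef_pos: [0.5496, 0.1553, 0.2137]
ee_rot: [0.634, 0.773, -0.001, -0.0]
wrist_force: [0.1, -1.1, -3.0]
finger_gap: 0.013
gripper_force: 60.0
```

Run:
```python
from h import *
s,P=pose();d=get_image("wrist")
cv2.imwrite("pics/w2.png",cv2.resize(cv2.convertScaleAbs(d["image"],alpha=1.3),(800,600),interpolation=cv2.INTER_CUBIC))
print(P)
```

```text
[[-0.1954  0.9807 -0.001   0.5496]
 [ 0.9807  0.1954 -0.0007  0.1553]
 [-0.0005 -0.0011 -1.      0.2137]
 [ 0.      0.      0.      1.    ]]
```

View pics/w2.png

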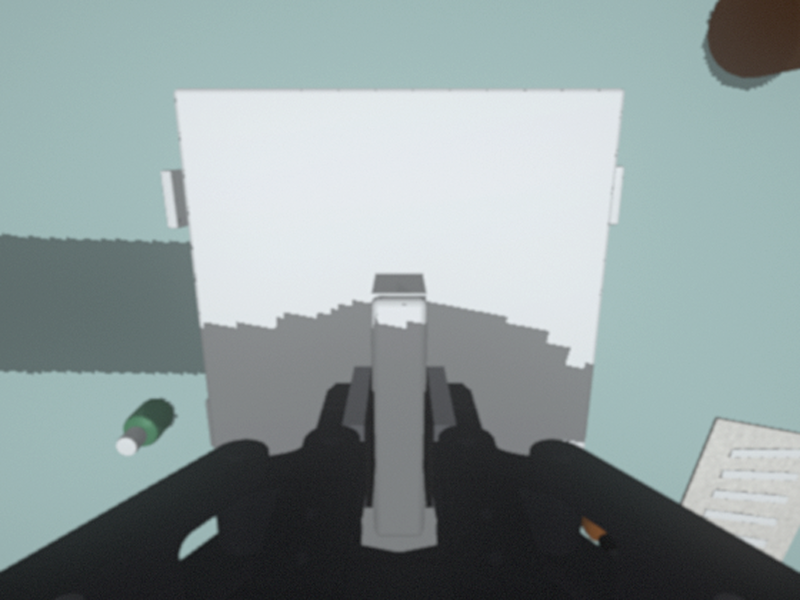

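The wrist view shows the lid hanging level, with plate edges at (177,91) and (624,91), but it hides the box. I'll refine the box rim from an enlarged copy of the earlier top crop.

Run:
```python
import cv2
c=cv2.imread("pics/crop1.png")[90:400,0:350]   # 4x
c=cv2.resize(c,None,fx=1.9,fy=1.9,interpolation=cv2.INTER_CUBIC)
cv2.imwrite("pics/crop2.png",cv2.convertScaleAbs(c,alpha=1.5)); print(c.shape)
```

```text
(589, 665, 3)
```

View pics/crop2.png

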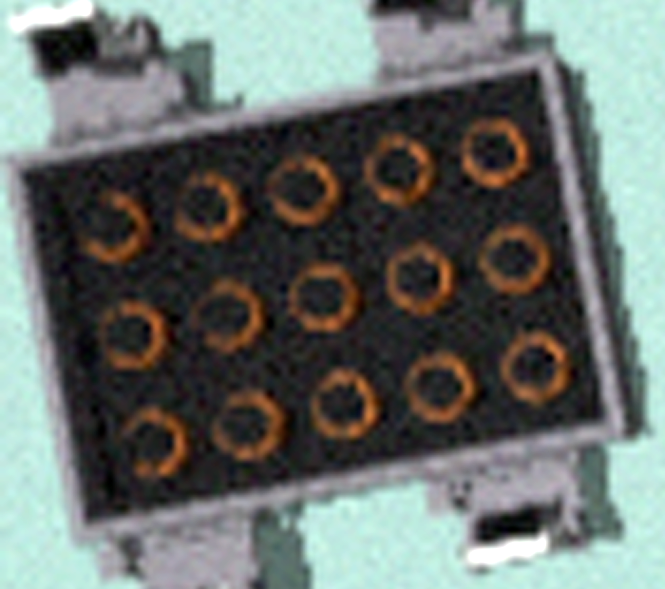

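The enlarged crop (7.6x) shows the opening corners at about (24,172), (542,70), (607,425), (85,520). The outer rim corners are at about (7,160), (554,53), (625,436), (76,538).

Run:
```python
from h import *
d=get_image("top");T=d["world_from_camera"]
f=lambda L,z:ctr([ray(d,T,(160+(x/1.9)/4-.45,155+(90+y/1.9)/4-.45),z) for x,y in L])
a=f([(24,172),(542,70),(607,425),(85,520)],.07);b=f([(7,160),(554,53),(625,436),(76,538)],.07);print(a,b)
# lid as seen by top camera now, plate top z
s,P=pose(); im=d["image"]
goto([*((a[0]+b[0])/2),.19],90+11.2)
cv2.imwrite("pics/t2.png",im)
# white plate: threshold, min-area rect
m=(im.min(2)>110).astype(np.uint8); m=cv2.morphologyEx(m,cv2.MORPH_OPEN,np.ones((5,5)))
for c in cv2.findContours(m,0,2)[0]:
    if cv2.contourArea(c)>800:
        r=cv2.minAreaRect(c);print(r,ray(d,T,r[0],P[2,3]-.018+.013))
```

```text
(array([0.5518, 0.1566]), np.float64(11.57650145150774), np.float64(11.384388525486685), np.float64(0.1597273732241138), np.float64(0.1084272894452383)) (array([0.5519, 0.1563]), np.float64(11.646688215117361), np.float64(11.644908492646193), np.float64(0.16836871657073127), np.float64(0.1174738539038366))
t 5.53 shift [ 0.7493  2.1659 24.1098] turn [-0.0177  0.0157  0.0563]
((531.2376708984375, 233.61476135253906), (81.48217010498047, 62.83180618286133), 84.80557250976562) [ 0.5197 -0.54    0.2091]
((270.805908203125, 92.20612335205078), (63.96720504760742, 38.85222625732422), 1.1457629203796387) [ 0.8047 -0.001   0.2091]
((520.3496704101562, 107.993896484375), (84.45918273925781, 92.95162200927734), 79.07719421386719) [ 0.7808 -0.521   0.2091]
```

>>> {"name": "carry_out", "arguments": {"series": [[[1,2,20,0,0,-0.3],[1,2,50,0,0,-0.3],[1,2,80,0,0,-0.3],[1,2,105,0,0,-0.3],[1,2,115,0,0,-0.3],[1,2,115,0,0,-0.3],[1,2,115,0,0,-0.3]]]}}

```text
time: 6.4
eef_pos: [0.5526, 0.1577, 0.1004]
ee_rot: [0.632, 0.775, 0.001, 0.001]
wrist_force: [0.2, -0.6, -2.4]
finger_gap: 0.0126
gripper_force: 59.9
```

Run:
```python
from h import *
goto([.5518,.1564,.083],101.55)
a=get_image("scene")["image"][120:270,270:390]; b=get_image("top")["image"][160:280,150:250]
a=cv2.resize(a,(480,600),interpolation=cv2.INTER_CUBIC); b=cv2.resize(b,(320,384),interpolation=cv2.INTER_CUBIC)
b=cv2.copyMakeBorder(b,0,216,0,0,0)
cv2.imwrite("pics/s2.png",np.hstack([a,b]))
```

```text
t 6.4 shift [-1.1192 -1.051  17.4479] turn [0.1131 0.0081 0.0836]
```

View pics/s2.png

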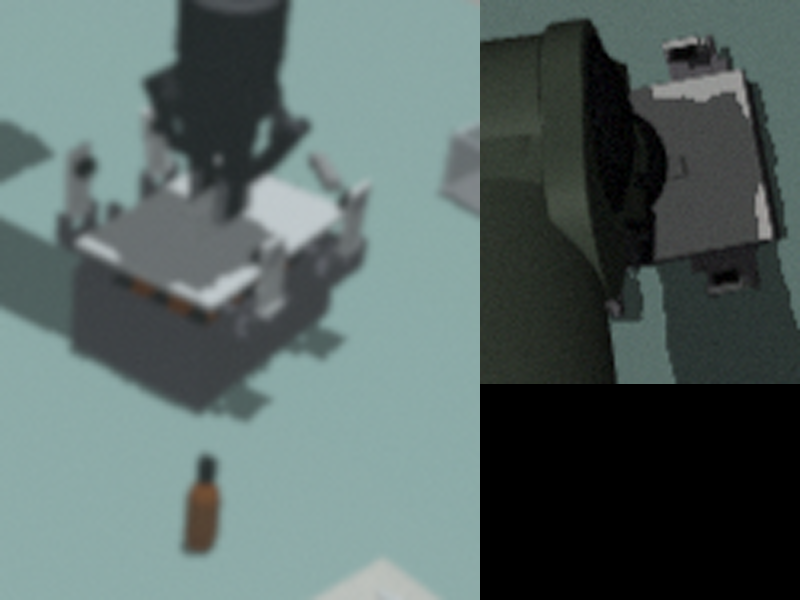

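The lid hovers level just above the box and is lined up with it. The top view shows the lid corner at about (745,75) against the box. Next I descend, feeling for contact.

>>> {"name": "carry_out", "arguments": {"series": [[[-1,-1,4,0,0,0],[-1,-1,8,0,0,0],[-1,-1,10,0,0,0],[-1,-1,12,0,0,0],[-1,-1,12,0,0,0]]]}}

```text
time: 7.12
eef_pos: [0.5507, 0.1566, 0.0871]
ee_rot: [0.632, 0.775, -0.0, -0.0]
wrist_force: [0.3, -0.2, -2.8]
finger_gap: 0.0125
gripper_force: 59.9
```

>>> {"name": "carry_out", "arguments": {"series": [[[0,0,1,0,0,0],[0,0,2,0,0,0],[0,0,2,0,0,0]]]}}

```text
time: 7.5
eef_pos: [0.5508, 0.1566, 0.0852]
ee_rot: [0.632, 0.775, -0.0, -0.0]
wrist_force: [-0.0, -0.8, -2.3]
finger_gap: 0.0124
gripper_force: 59.9
```

>>> {"name": "carry_out", "arguments": {"series": [[[0,0,1,0,0,0],[0,0,2,0,0,0],[0,0,2,0,0,0]]]}}

```text
time: 7.88
eef_pos: [0.5507, 0.1566, 0.0832]
ee_rot: [0.632, 0.775, -0.0, -0.0]
wrist_force: [1.1, -0.4, -2.3]
finger_gap: 0.0128
gripper_force: 59.9
```

>>> {"name": "carry_out", "arguments": {"series": [[[0,0,0.5,0,0,0],[0,0,1,0,0,0],[0,0,1,0,0,0]]]}}

```text
time: 8.25
eef_pos: [0.5509, 0.1566, 0.0829]
ee_rot: [0.632, 0.775, 0.0, 0.0]
wrist_force: [-0.9, -0.1, 5.9]
finger_gap: 0.0129
gripper_force: 61.0
```

The lid is home: the force rose from -2.3 to 5.9 N at the expected height. I'll release and rise.

>>> {"name": "carry_out", "arguments": {"series": [[[0,0,-0.5,0,0,0],[0,0,-0.5,0,0,0],[0,0,-0.5,0,0,0],[0,0,-0.5,0,0,0],[0,0,-0.5,0,0,0],[0,0,-0.5,0,0,0],[0,0,-0.5,0,0,0]]], "hand": 0}}

```text
time: 9.12
eef_pos: [0.5508, 0.1566, 0.0828]
ee_rot: [0.632, 0.775, 0.0, -0.0]
wrist_force: [0.4, 0.2, 0.7]
finger_gap: 0.0853
gripper_force: 0.0
```

>>> {"name": "carry_out", "arguments": {"series": [[[0,0,-25,0,0,0],[0,0,-75,0,0,0],[0,0,-125,0,0,0],[0,0,-145,0,0,0],[0,0,-145,0,0,0],[0,0,-145,0,0,0]]]}}

```text
time: 9.88
eef_pos: [0.5501, 0.1565, 0.2265]
ee_rot: [0.632, 0.775, -0.001, -0.001]
wrist_force: [0.1, -0.1, 0.7]
finger_gap: 0.0853
gripper_force: 0.0
```

Run:
```python
from h import *
s,P=pose();print(P,s["finger_gap"]);d=get_image("wrist")
cv2.imwrite("pics/w3.png",cv2.resize(cv2.convertScaleAbs(d["image"],alpha=1.3),(800,600),interpolation=cv2.INTER_CUBIC))
```

```text
[[-0.202   0.9794 -0.0018  0.5501]
 [ 0.9794  0.202  -0.0003  0.1565]
 [ 0.0001 -0.0018 -1.      0.2265]
 [ 0.      0.      0.      1.    ]] 0.08531505380364574
```

View pics/w3.png

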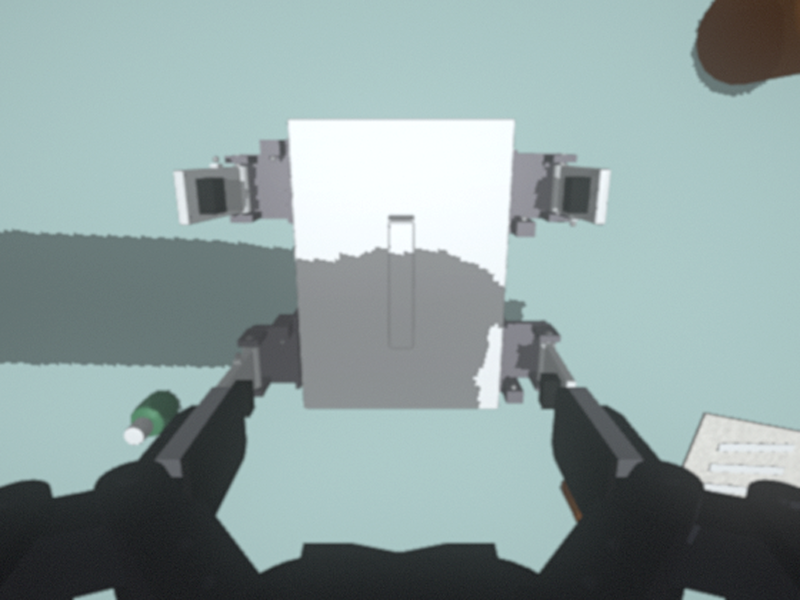

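The picture shows the lid seated squarely, with plate corners at (290,121) and (513,121), and all four clips open. Tool x is box +y and tool y is box +x. I'll start with the clip at the upper right of the picture (+x, +y).

>>> {"name": "carry_out", "arguments": {"series": [[[10,30,0,0,0,0],[25,70,0,0,0,0],[40,110,0,0,0,0],[50,131,0,0,0,0],[50,131,20,0,0,0],[50,131,60,0,0,0],[50,131,95,0,0,0],[50,131,106,0,0,0],[50,131,106,0,0,0]]], "hand": 1}}

```text
time: 11.05
eef_pos: [0.6683, 0.2318, 0.1205]
ee_rot: [0.632, 0.775, -0.001, -0.001]
wrist_force: [-0.9, 0.5, -0.4]
finger_gap: 0.0001
gripper_force: 0.0
```

>>> {"name": "carry_out", "arguments": {"series": [[[0,-12,0,0,0,0],[0,-27,0,0,0,0],[0,-42,0,0,0,0],[0,-57,0,0,0,0],[0,-72,0,0,0,0],[0,-85,0,0,0,0],[0,-92,0,0,0,0],[0,-92,0,0,0,0]]]}}

```text
time: 12.05
eef_pos: [0.5795, 0.2136, 0.123]
ee_rot: [0.632, 0.775, 0.001, 0.001]
wrist_force: [-0.4, 0.2, 0.4]
finger_gap: 0.0
gripper_force: 0.0
```

>>> {"name": "carry_out", "arguments": {"series": [[[0,0,5,0,0,0],[0,0,10,0,0,0],[0,0,13,0,0,0],[0,0,13,0,0,0]]]}}

```text
time: 12.55
eef_pos: [0.5712, 0.2119, 0.1064]
ee_rot: [0.631, 0.775, -0.006, -0.005]
wrist_force: [-16.5, -4.4, 7.8]
finger_gap: -0.0
gripper_force: 9.6
```

The sideways force (-16.5 N) means the narrow fingertip slipped past the clip's end and jammed against it. I'll back up, move outward and come down on the arm's upper face.

>>> {"name": "carry_out", "arguments": {"series": [[[0,0,-8,0,0,0],[0,0,-25,0,0,0],[0,0,-30,0,0,0],[0,0,-30,0,0,0]]]}}

```text
time: 13.05
eef_pos: [0.5801, 0.2137, 0.1397]
ee_rot: [0.632, 0.775, 0.001, 0.001]
wrist_force: [-0.3, 0.5, -0.2]
finger_gap: -0.0003
gripper_force: 0.0
```

Run:
```python
from h import *
s,P=pose();d=get_image("wrist");T=P@d["T_tool_cam"];print(P[:3,3],s["wrist_force"])
im=d["image"][90:350,200:540]; im=cv2.resize(cv2.convertScaleAbs(im,alpha=1.3),(784,600),interpolation=cv2.INTER_CUBIC)
cv2.imwrite("pics/w4.png",im)
```

```text
[0.5801 0.2137 0.1397] [-0.3319  0.4607 -0.1886]
```

View pics/w4.png

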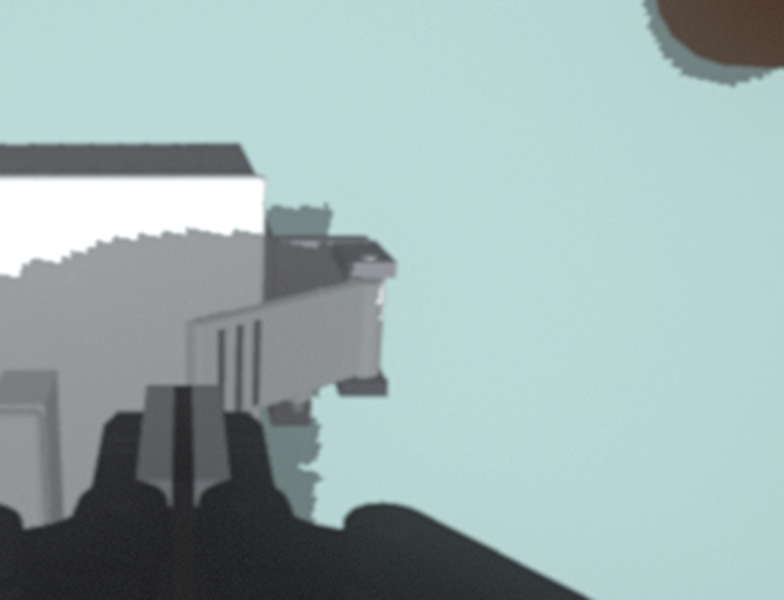

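The picture shows clip d intact and leaning inward by about 0.5 rad, with its tip at (190,370) level with the shut fingertips at (185,430). I'll move 6 mm outward and come down.

>>> {"name": "carry_out", "arguments": {"series": [[[0,6,0,0,0,0],[0,6,10,0,0,0],[0,6,20,0,0,0],[0,6,28,0,0,0],[0,6,33,0,0,0],[0,6,33,0,0,0]]]}}

```text
time: 13.85
eef_pos: [0.5845, 0.2146, 0.1052]
ee_rot: [0.632, 0.775, -0.0, -0.0]
wrist_force: [-0.2, -0.7, 0.6]
finger_gap: -0.0002
gripper_force: 0.0
```

>>> {"name": "carry_out", "arguments": {"series": [[[0,0,2,0,0,0],[0,0,2,0,0,0]]]}}

```text
time: 14.1
eef_pos: [0.585, 0.2147, 0.104]
ee_rot: [0.632, 0.775, 0.0, 0.0]
wrist_force: [0.2, -0.1, 1.0]
finger_gap: -0.0002
gripper_force: 0.0
```

>>> {"name": "carry_out", "arguments": {"series": [[[0,0,2,0,0,0],[0,0,2,0,0,0]]]}}

```text
time: 14.35
eef_pos: [0.5848, 0.2146, 0.1017]
ee_rot: [0.632, 0.775, -0.0, -0.0]
wrist_force: [-0.3, -0.6, 0.7]
finger_gap: 0.0001
gripper_force: 0.0
```

>>> {"name": "carry_out", "arguments": {"series": [[[0,0,2,0,0,0],[0,0,2,0,0,0]]]}}

```text
time: 14.6
eef_pos: [0.5847, 0.2146, 0.0996]
ee_rot: [0.632, 0.775, -0.0, -0.0]
wrist_force: [-0.3, -0.4, -0.4]
finger_gap: -0.0
gripper_force: 0.0
```

>>> {"name": "carry_out", "arguments": {"series": [[[0,0,2,0,0,0],[0,0,2,0,0,0]]]}}

```text
time: 14.85
eef_pos: [0.5847, 0.2146, 0.0976]
ee_rot: [0.632, 0.775, -0.0, -0.0]
wrist_force: [0.2, 0.8, 0.5]
finger_gap: -0.0002
gripper_force: 0.0
```

>>> {"name": "carry_out", "arguments": {"series": [[[0,0,2,0,0,0],[0,0,2,0,0,0]]]}}

```text
time: 15.1
eef_pos: [0.5848, 0.2147, 0.0956]
ee_rot: [0.632, 0.775, -0.0, -0.0]
wrist_force: [0.8, 0.6, -0.4]
finger_gap: 0.0002
gripper_force: 0.0
```

>>> {"name": "carry_out", "arguments": {"series": [[[0,0,2,0,0,0],[0,0,2,0,0,0]]]}}

```text
time: 15.35
eef_pos: [0.5846, 0.2147, 0.094]
ee_rot: [0.632, 0.775, -0.0, -0.0]
wrist_force: [-1.1, 0.3, 4.5]
finger_gap: -0.0001
gripper_force: 1.8
```

>>> {"name": "carry_out", "arguments": {"series": [[[0,0,2,0,0,0],[0,0,2,0,0,0]]]}}

```text
time: 15.6
eef_pos: [0.5842, 0.2148, 0.092]
ee_rot: [0.632, 0.775, -0.0, -0.0]
wrist_force: [-2.8, 0.0, 4.4]
finger_gap: 0.0001
gripper_force: 2.2
```

>>> {"name": "carry_out", "arguments": {"series": [[[0,0,2,0,0,0],[0,0,2,0,0,0]]]}}

```text
time: 15.85
eef_pos: [0.5849, 0.2145, 0.0894]
ee_rot: [0.632, 0.775, -0.0, 0.0]
wrist_force: [0.5, 0.2, -0.2]
finger_gap: -0.0002
gripper_force: 0.0
```

The catch let go: the force dropped from 4.4 N to zero. A small gentle check follows, down 1.5 mm.

>>> {"name": "carry_out", "arguments": {"series": [[[0,0,1.5,0,0,0],[0,0,1.5,0,0,0]]]}}

```text
time: 16.1
eef_pos: [0.5848, 0.2145, 0.0879]
ee_rot: [0.632, 0.775, -0.0, -0.0]
wrist_force: [0.7, -0.6, 0.0]
finger_gap: -0.0
gripper_force: 0.0
```

>>> {"name": "carry_out", "arguments": {"series": [[[0,0,-20,0,0,0],[0,0,-70,0,0,0],[0,0,-100,0,0,0],[0,0,-100,0,0,0]]]}}

```text
time: 16.6
eef_pos: [0.5868, 0.2151, 0.1913]
ee_rot: [0.632, 0.775, 0.002, 0.002]
wrist_force: [-0.2, -0.5, -0.7]
finger_gap: 0.0001
gripper_force: 0.0
```

Run:
```python
from h import *
s,P=pose();d=get_image("wrist");T=P@d["T_tool_cam"]
im=d["image"][90:350,200:540]; im=cv2.resize(cv2.convertScaleAbs(im,alpha=1.3),(784,600),interpolation=cv2.INTER_CUBIC)
cv2.imwrite("pics/w5.png",im)
c=np.array([.551,.1565]); u=np.array([.9794,.202]); v=np.array([-.202,.9794])
print("in-tool box centre offset:", (np.linalg.inv(P)@np.r_[c,.09,1])[:3]*1e3)
for sy in (1,-1):
  p=c-u*.130+v*.05*sy
  print("UL/LL outer",sy,(np.linalg.inv(P)@np.r_[p,.12,1])[:3]*1e3)
# predicted pixel of d's tip if closed / if at 0.2 rad: in tool frame -> camera
for th in (0,.2,.5):
  p=np.r_[c+u*(.086-.054*np.cos(th))+v*.05,.083+.054*np.sin(th),1]; q=np.linalg.inv(T)@p
  print(th,q[:2]/q[2]*d["fx"]+[d["cx"],d["cy"]])
```

```text
in-tool box centre offset: [-50.1783 -47.5032 100.9866]
UL/LL outer 1 [  -0.1738 -177.3272   70.2324]
UL/LL outer -1 [-100.1752 -177.3267   70.2178]
0 [257.3613 205.4725]
0.2 [258.1208 209.6503]
0.5 [265.5172 216.1739]
```

Clip d snapped: there is no catch force 1.5 mm lower. Next is the diagonally opposite clip (-x, -y), with a contact path that stays on the arm's upper face.

>>> {"name": "carry_out", "arguments": {"series": [[[-20,-40,0,0,0,0],[-45,-85,0,0,0,0],[-75,-130,0,0,0,0],[-95,-165,0,0,0,0],[-100,-175,0,0,0,0],[-100,-175,20,0,0,0],[-100,-175,50,0,0,0],[-100,-175,68,0,0,0],[-100,-175,68,0,0,0],[-100,-175,68,0,0,0]]]}}

```text
time: 17.9
eef_pos: [0.4341, 0.0816, 0.1204]
ee_rot: [0.632, 0.775, 0.0, -0.0]
wrist_force: [0.3, -0.8, 0.4]
finger_gap: -0.0003
gripper_force: 0.0
```

>>> {"name": "carry_out", "arguments": {"series": [[[0,12,0,0,0,0],[0,27,0,0,0,0],[0,42,0,0,0,0],[0,57,0,0,0,0],[0,67,0,0,0,0],[0,72,4,0,0,0],[0,78,9,0,0,0],[0,84,14,0,0,0],[0,84,14,0,0,0],[0,84,14,0,0,0]]]}}

```text
time: 19.15
eef_pos: [0.5157, 0.0983, 0.1062]
ee_rot: [0.632, 0.775, -0.0, -0.0]
wrist_force: [-0.0, 0.1, -0.2]
finger_gap: -0.0002
gripper_force: 0.0
```

>>> {"name": "carry_out", "arguments": {"series": [[[0,0,2,0,0,0],[0,0,2,0,0,0]]]}}

```text
time: 19.4
eef_pos: [0.5157, 0.0983, 0.1043]
ee_rot: [0.632, 0.775, -0.0, -0.0]
wrist_force: [0.4, -0.1, -0.6]
finger_gap: 0.0003
gripper_force: 0.0
```

>>> {"name": "carry_out", "arguments": {"series": [[[0,0,2,0,0,0],[0,0,2,0,0,0]]]}}

```text
time: 19.65
eef_pos: [0.5158, 0.0983, 0.1022]
ee_rot: [0.632, 0.775, -0.0, -0.0]
wrist_force: [0.4, -0.4, -0.3]
finger_gap: -0.0001
gripper_force: 0.0
```

>>> {"name": "carry_out", "arguments": {"series": [[[0,0,2,0,0,0],[0,0,2,0,0,0]]]}}

```text
time: 19.9
eef_pos: [0.5162, 0.0983, 0.1005]
ee_rot: [0.632, 0.775, 0.0, 0.0]
wrist_force: [0.1, 0.1, 3.2]
finger_gap: 0.0
gripper_force: 1.6
```

>>> {"name": "carry_out", "arguments": {"series": [[[0,0,1.5,0,0,0],[0,0,1.5,0,0,0]]]}}

```text
time: 20.15
eef_pos: [0.5166, 0.0983, 0.0992]
ee_rot: [0.632, 0.775, 0.0, 0.001]
wrist_force: [-0.4, -1.0, 5.1]
finger_gap: -0.0001
gripper_force: 2.3
```

>>> {"name": "carry_out", "arguments": {"series": [[[0,0,2,0,0,0],[0,0,2,0,0,0]]]}}

```text
time: 20.4
eef_pos: [0.5164, 0.0983, 0.0969]
ee_rot: [0.632, 0.775, 0.0, 0.0]
wrist_force: [1.0, 0.1, 1.9]
finger_gap: 0.0001
gripper_force: 1.0
```

>>> {"name": "carry_out", "arguments": {"series": [[[0,0,1.5,0,0,0],[0,0,1.5,0,0,0]]]}}

```text
time: 20.65
eef_pos: [0.5147, 0.0984, 0.0945]
ee_rot: [0.632, 0.775, -0.001, -0.001]
wrist_force: [-0.6, 0.3, -0.1]
finger_gap: 0.0003
gripper_force: 0.0
```

Clip b clicked. Next is the third clip (-x, +y).

>>> {"name": "carry_out", "arguments": {"series": [[[0,0,-30,0,0,0],[0,0,-75,0,0,0],[10,-10,-95,0,0,0],[40,-35,-95,0,0,0],[75,-65,-95,0,0,0],[95,-80,-95,0,0,0],[100,-84,-95,0,0,0],[100,-84,-85,0,0,0],[100,-84,-55,0,0,0],[100,-84,-30,0,0,0],[100,-84,-25,0,0,0],[100,-84,-25,0,0,0]]]}}

```text
time: 22.15
eef_pos: [0.4137, 0.1788, 0.12]
ee_rot: [0.632, 0.775, -0.0, -0.0]
wrist_force: [-0.1, 0.0, 0.3]
finger_gap: 0.0002
gripper_force: 0.0
```

>>> {"name": "carry_out", "arguments": {"series": [[[0,12,0,0,0,0],[0,27,0,0,0,0],[0,42,0,0,0,0],[0,57,0,0,0,0],[0,67,0,0,0,0],[0,72,4,0,0,0],[0,78,9,0,0,0],[0,84,14,0,0,0],[0,84,14,0,0,0],[0,84,14,0,0,0]]]}}

```text
time: 23.4
eef_pos: [0.4955, 0.1962, 0.1062]
ee_rot: [0.632, 0.775, -0.0, -0.0]
wrist_force: [0.6, 0.5, -0.1]
finger_gap: 0.0004
gripper_force: 0.0
```

>>> {"name": "carry_out", "arguments": {"series": [[[0,0,2,0,0,0],[0,0,2,0,0,0]]]}}

```text
time: 23.65
eef_pos: [0.4955, 0.1962, 0.1043]
ee_rot: [0.632, 0.775, -0.0, -0.0]
wrist_force: [-0.3, -0.1, 0.0]
finger_gap: 0.0001
gripper_force: 0.0
```

>>> {"name": "carry_out", "arguments": {"series": [[[0,0,2,0,0,0],[0,0,2,0,0,0]]]}}

```text
time: 23.9
eef_pos: [0.4955, 0.1962, 0.1022]
ee_rot: [0.632, 0.775, -0.0, -0.0]
wrist_force: [0.9, -0.3, -0.3]
finger_gap: 0.0006
gripper_force: 0.0
```

>>> {"name": "carry_out", "arguments": {"series": [[[0,0,2,0,0,0],[0,0,2,0,0,0]]]}}

```text
time: 24.15
eef_pos: [0.4955, 0.1962, 0.1001]
ee_rot: [0.632, 0.775, -0.0, -0.0]
wrist_force: [-0.3, 0.1, -0.1]
finger_gap: 0.0
gripper_force: 0.0
```

>>> {"name": "carry_out", "arguments": {"series": [[[0,0,2,0,0,0],[0,0,2,0,0,0]]]}}

```text
time: 24.4
eef_pos: [0.4955, 0.1962, 0.0981]
ee_rot: [0.632, 0.775, -0.0, -0.0]
wrist_force: [-0.1, 0.5, -0.2]
finger_gap: -0.0002
gripper_force: 0.0
```

>>> {"name": "carry_out", "arguments": {"series": [[[0,0,2,0,0,0],[0,0,2,0,0,0]]]}}

```text
time: 24.65
eef_pos: [0.4955, 0.1962, 0.0961]
ee_rot: [0.632, 0.775, -0.0, -0.0]
wrist_force: [0.4, -0.0, -0.5]
finger_gap: 0.0004
gripper_force: 0.0
```

>>> {"name": "carry_out", "arguments": {"series": [[[0,0,2,0,0,0],[0,0,2,0,0,0]]]}}

```text
time: 24.9
eef_pos: [0.4957, 0.1963, 0.0942]
ee_rot: [0.632, 0.775, 0.0, 0.0]
wrist_force: [0.5, -0.1, -0.3]
finger_gap: 0.0001
gripper_force: 0.0
```

>>> {"name": "carry_out", "arguments": {"series": [[[0,0,2,0,0,0],[0,0,2,0,0,0]]]}}

```text
time: 25.15
eef_pos: [0.4962, 0.1963, 0.0926]
ee_rot: [0.632, 0.775, 0.0, 0.0]
wrist_force: [-0.3, 0.2, 4.1]
finger_gap: -0.0003
gripper_force: 1.8
```

>>> {"name": "carry_out", "arguments": {"series": [[[0,0,2,0,0,0],[0,0,2,0,0,0]]]}}

```text
time: 25.4
eef_pos: [0.4966, 0.1962, 0.0907]
ee_rot: [0.632, 0.775, 0.001, 0.001]
wrist_force: [1.3, -0.6, 4.7]
finger_gap: -0.0003
gripper_force: 2.2
```

>>> {"name": "carry_out", "arguments": {"series": [[[0,0,1.5,0,0,0],[0,0,1.5,0,0,0]]]}}

```text
time: 25.65
eef_pos: [0.4955, 0.1963, 0.0886]
ee_rot: [0.632, 0.775, 0.0, -0.0]
wrist_force: [1.0, 0.3, 0.6]
finger_gap: 0.0003
gripper_force: 0.3
```

>>> {"name": "carry_out", "arguments": {"series": [[[0,0,1,0,0,0],[0,0,1,0,0,0]]]}}

```text
time: 25.9
eef_pos: [0.4947, 0.1962, 0.0871]
ee_rot: [0.632, 0.775, -0.001, -0.001]
wrist_force: [0.1, -0.4, 0.3]
finger_gap: 0.0
gripper_force: 0.0
```

Clip a clicked. The last clip is (+x, -y).

>>> {"name": "carry_out", "arguments": {"series": [[[0,0,-35,0,0,0],[0,0,-85,0,0,0],[-5,10,-103,0,0,0],[-25,50,-103,0,0,0],[-50,95,-103,0,0,0],[-75,135,-103,0,0,0],[-95,165,-103,0,0,0],[-100,176,-103,0,0,0],[-100,176,-90,0,0,0],[-100,176,-55,0,0,0],[-100,176,-33,0,0,0],[-100,176,-33,0,0,0]]]}}

```text
time: 27.4
eef_pos: [0.685, 0.1342, 0.1176]
ee_rot: [0.631, 0.775, -0.002, -0.002]
wrist_force: [-0.7, 0.1, -0.3]
finger_gap: 0.0001
gripper_force: 0.0
```

>>> {"name": "carry_out", "arguments": {"series": [[[0,-12,0,0,0,0],[0,-27,0,0,0,0],[0,-42,0,0,0,0],[0,-57,0,0,0,0],[0,-67,0,0,0,0],[0,-72,4,0,0,0],[0,-78,9,0,0,0],[0,-84,14,0,0,0],[0,-84,14,0,0,0],[0,-84,14,0,0,0]]]}}

```text
time: 28.65
eef_pos: [0.6061, 0.1169, 0.1066]
ee_rot: [0.632, 0.775, -0.0, -0.0]
wrist_force: [-0.1, -0.4, -0.2]
finger_gap: -0.0002
gripper_force: 0.0
```

>>> {"name": "carry_out", "arguments": {"series": [[[0,0,2,0,0,0],[0,0,2,0,0,0]]]}}

```text
time: 28.9
eef_pos: [0.6061, 0.1169, 0.1046]
ee_rot: [0.632, 0.775, -0.0, -0.0]
wrist_force: [0.3, -0.8, -0.0]
finger_gap: -0.0002
gripper_force: 0.0
```

>>> {"name": "carry_out", "arguments": {"series": [[[0,0,2,0,0,0],[0,0,2,0,0,0]]]}}

```text
time: 29.15
eef_pos: [0.6059, 0.1169, 0.1026]
ee_rot: [0.632, 0.775, -0.0, -0.0]
wrist_force: [-0.0, -0.2, -0.5]
finger_gap: -0.0002
gripper_force: 0.0
```

>>> {"name": "carry_out", "arguments": {"series": [[[0,0,2,0,0,0],[0,0,2,0,0,0]]]}}

```text
time: 29.4
eef_pos: [0.6059, 0.1169, 0.1006]
ee_rot: [0.632, 0.775, -0.0, -0.0]
wrist_force: [0.0, -1.3, 0.6]
finger_gap: -0.0001
gripper_force: 0.0
```

>>> {"name": "carry_out", "arguments": {"series": [[[0,0,2,0,0,0],[0,0,2,0,0,0]]]}}

```text
time: 29.65
eef_pos: [0.6059, 0.1169, 0.0986]
ee_rot: [0.632, 0.775, -0.0, -0.0]
wrist_force: [0.5, 0.3, -0.6]
finger_gap: -0.0002
gripper_force: 0.0
```

>>> {"name": "carry_out", "arguments": {"series": [[[0,0,2,0,0,0],[0,0,2,0,0,0]]]}}

```text
time: 29.9
eef_pos: [0.6058, 0.1169, 0.0966]
ee_rot: [0.632, 0.775, -0.0, -0.0]
wrist_force: [0.2, -1.1, 0.7]
finger_gap: 0.0001
gripper_force: 0.0
```

>>> {"name": "carry_out", "arguments": {"series": [[[0,0,2,0,0,0],[0,0,2,0,0,0]]]}}

```text
time: 30.15
eef_pos: [0.606, 0.1169, 0.0948]
ee_rot: [0.632, 0.775, 0.0, -0.0]
wrist_force: [-0.0, 0.5, 0.4]
finger_gap: -0.0
gripper_force: 0.4
```

>>> {"name": "carry_out", "arguments": {"series": [[[0,0,2,0,0,0],[0,0,2,0,0,0]]]}}

```text
time: 30.4
eef_pos: [0.6058, 0.117, 0.093]
ee_rot: [0.632, 0.775, -0.0, -0.0]
wrist_force: [-2.1, 0.1, 4.8]
finger_gap: 0.0002
gripper_force: 2.2
```

>>> {"name": "carry_out", "arguments": {"series": [[[0,0,2,0,0,0],[0,0,2,0,0,0]]]}}

```text
time: 30.65
eef_pos: [0.6054, 0.117, 0.0908]
ee_rot: [0.632, 0.775, -0.0, -0.0]
wrist_force: [-3.3, 0.3, 4.5]
finger_gap: 0.0
gripper_force: 2.1
```

>>> {"name": "carry_out", "arguments": {"series": [[[0,0,1.5,0,0,0],[0,0,1.5,0,0,0]]]}}

```text
time: 30.9
eef_pos: [0.6063, 0.1168, 0.0889]
ee_rot: [0.632, 0.775, 0.0, 0.0]
wrist_force: [0.6, 0.4, -0.2]
finger_gap: 0.0001
gripper_force: 0.0
```

>>> {"name": "carry_out", "arguments": {"series": [[[0,0,-35,0,0,0],[0,0,-85,0,0,0],[0,0,-130,0,0,0],[0,-20,-155,0,0,0],[0,-45,-155,0,0,0],[0,-45,-155,0,0,0],[0,-45,-155,0,0,0]]]}}

```text
time: 31.78
eef_pos: [0.5627, 0.1078, 0.2441]
ee_rot: [0.632, 0.775, 0.0, 0.0]
wrist_force: [0.5, 0.8, -1.3]
finger_gap: 0.0001
gripper_force: 0.0
```

Run:
```python
from h import *
s,P=pose();print(P[:3,3],s["time"])
a=get_image("wrist")["image"]; b=get_image("scene")["image"]
a=cv2.resize(a[80:400,110:430],(440,440),interpolation=cv2.INTER_CUBIC); b=cv2.resize(b[130:250,275:373],(360,440),interpolation=cv2.INTER_CUBIC)
cv2.imwrite("pics/end.png",np.hstack([a,b]))
```

```text
[0.5627 0.1078 0.2441] 31.775
```

View pics/end.png

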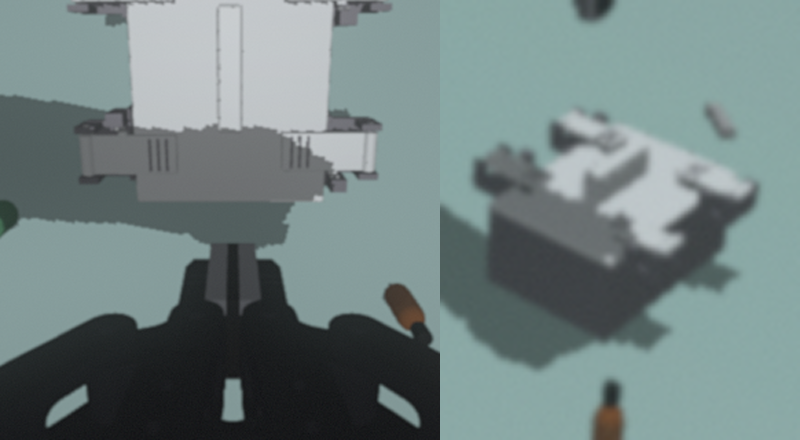

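The final picture shows all four clips lying flat over the lid rim: (115,155) and (340,150) in the wrist view, and the other pair in the scene view. The lid is seated and the robot is clear of it.

```bash
python3 -c "
from plant import ctrl
print(ctrl.sign_off())"
```

```text
the job is handed in; nothing more can be done
None
```

The lid is fully home in the box and all four clips are snapped down in the order d, b, a, c (names assume the box isn't turned round). Clip readings stayed near 5 N apart from one brief sideways jam on clip d (about 19 N, no damage seen), and the job was handed in at about 32 s.

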